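# Hang the slab template on the free carousel hook

### The arm

A 7-joint arm with a two-finger parallel gripper is mounted at the origin on the work surface. World frame = base frame: x ahead of the robot, y to its left, z up, the work surface at z = 0. Lengths are in mm, angles in rad, forces in N, time in s.
With the tool pointing down it reaches from about 400 to 875 mm from the base axis. Payload 4.4 kg.
Tool frame: the origin (TCP) lies between the finger pads; the fingertips stand 22 mm ahead of it and the grasp point (between the pads) lies 3 mm ahead of it; z points along the fingers, y is the line along which they close (so a half turn about z gives the same grasp; the last joint's range is limited). The gripper opens to 85 mm and grips with 20 to 120 N. Pads are 22 mm wide; open, the fingers measure 114 mm over their backs; the gripper's body (76 mm by 85 mm) begins 54 mm behind the grasp point. The pads swing forward as they close: fully open they stand 13 mm farther back than shut.
Start: joints at [1.102, 0.628, 0.038, 1.517, -0.027, 0.996, -0.02], TCP at [254.825, -597.982, 253.313] pointing down, gripper open.
Joint ranges: [-3.06, 3.06], [-0.37, 2.12], [-1.25, 1.32], [0.18, 2.47], [-1.1, 4.24], [0.23, 1.98], [-2.94, 2.94]. Speed limits (rad/s): [2.57, 2.57, 3.14, 3.14, 3.14, 3.14, 3.14].

### API

Orientations are given as [roll, pitch, yaw] about the fixed x, y, z axes, in that order (R = Rz(yaw) Ry(pitch) Rx(roll)).
In Python, from cell import ctrl gives the robot as it stands.
- The arm moves only by the tool step_arm, never from a script. Its argument "plan" is a list of rows, each an object of numbers: "dx", "dy", "dz": the shift along the tool's x, y, z scaled (see below); "ax", "ay", "az": the turn, a rotation vector about the tool's x, y, z scaled (see below); "gripper": the opening, from 0 (shut) to 1 (fully open). A call has 1 to 20 rows; each row shifts and turns the commanded pose from where the row before left it, along the tool's axes as they then stand; what a row does not reach is not made up. The controller multiplies each number of a shift by 0.3 m and each number of a turn by 90 degrees. A row lasts 1/8 s, in which the tool goes at most 62.5 mm and 10.7 degrees, less where a joint would pass 70% of its speed; a pose out of reach is approached as far as the arm can. A call with a number of a shift or a turn outside -1 to 1 is refused whole. A call with a gripper value outside its range is refused whole. The fingers move at their own pace and stop on an object; the grip force is fixed at half the most. Time passes only in rows, so rows that do not move let the fingers close. It gives the time, the measured TCP pose, the force, the opening and the grip force at its end, in the units of the state.
- ctrl.read_state(): the state, without advancing time (a new reading comes with each control period).
- ctrl.get_image(name): name is "scene" or "top" or "wrist"; returns a dict with "color" (420x560x3 uint8, red, green, blue), "range_z" (420x560 float32, mm along the optical axis (not along the pixel's ray), 0 where there is no reading), "fx", "fy", "cx", "cy" (pixels), "T" (4x4, takes a point from camera to world coordinates); the wrist camera has in their place "T_tool_cam" (4x4, takes a point from camera to tool coordinates, whose origin is the TCP and whose axes are the flange's). Camera axes: x right, y down, z forward; pixel columns grow to the right and rows downward; lengths in mm; the calibration is good to about 2 mm. A picture is of the moment at which its call begins: read the wrist's pose just before it.
- ctrl.finish_job(): hands the job in; it is judged then, once.
The state is a dict: "clock": time; "qpos": joint angles; "qd": joint speeds; "tau": joint torques, N m; "eef_pos": TCP position; "tool_rot": TCP orientation; "force": force on the tool from outside, world axes, zero at the start; "torque": the same for the moment, N m; "width": finger opening in mm; "gripper_force": force on a finger pad.
Only numpy, scipy, OpenCV 4.12 (cv2) and the standard library are available. Lean on these libraries where they do the work, as an engineer would, in place of code of your own. Each camera call takes 0.05 s, during which the arm holds its last target. There are 200 camera calls.

### The job

First turn the template carousel until its free hook (the one with the orange collar) points the same way as the yellow mark on the base. Then take the blue template out of its stand, put its hole over that hook, lower it gently until the hook carries it, slide it fully back against the orange collar and let go. The height of the carousel head is not known exactly, so find it by touch: never push on the rack harder than about 2.5 kg, do not drop the template, and leave the cup, jar and brush where they are.

Things in the scene. Friction and masses are not known exactly. Their poses are not given: they have to be found in the camera images.
- rack: Fixed base of the carousel: dark steel disc, 170 mm diameter, 20 mm high, with a steel post on the vertical turning axis. Origin: centre of its underside, on that axis. z up; -x points along the yellow mark (the front, roughly towards the robot). The turning head on the post has 4 level hooks 90 degrees apart; 3 carry clipped-on templates, the one with the orange collar is free.
- rack_axis (a point): Point on the base's turning axis, 160 mm up: the LOWEST height the hooks' axis can have. The head is clamped, rigidly, at an unmeasured 0 to 35 mm above this, different every time. The flat black rubber top of the head (40 mm diameter) is 24 mm above the hooks' axis: touch it slowly from above to learn the height. Clipped templates: 57-63 mm from axis, 80 mm wide, reach 20 mm above the hooks.
- rack_mark (a point): Middle of the yellow mark on the base, 58 mm from the turning axis. Hook above it: 8 mm round steel bar, its axis level out to 92 mm from the turning axis, then rising 7 mm to the rounded tip, which ends 106 mm out. Collar round the bar: 36 mm diameter, outer face 55 mm from the turning axis. Clipped templates hang to 80 mm below the hooks' axis.
- carousel (a joint): Angle of the head, rad, counter-clockwise from above. The free hook points along the base's +x (away from the yellow mark) at 0, its +y at pi/2, over the mark at +pi or -pi. Turns -4.5 to 4.5; held by friction of about 0.2 N m only, no detents, stays where left. Can be turned by pushing the free hook sideways with closed fingers.
- stand: Fixed dark wooden stand, 80 x 130 x 32 mm (x, y, z), with a slot along its y axis, 10.4 mm wide, 24 mm deep, in which the template stands. Origin: centre of its underside, on the table.
- template_center (a point): Centre (half-way up) of the blue template: a stiff 8 mm board, 130 mm high, about 80 g. x normal to the board, y along its width, z up as it stands. Lower 47 mm is 84 mm wide, the rest 60 mm. Top edge 65 mm above this point. Stands loosely in the stand's slot, lower edge 8 mm above the table; take it by its top edge from above, fingers closing along x.
- template_hole (a point): Centre of the round 24 mm hole through the template, same axes, 9 mm above template_center, 56 mm below the top edge.
- slip_cup: Bystander: terracotta cup, 76 mm diameter, 75 mm high. Origin: centre of its underside.
- glaze_jar: Bystander: glass jar, 60 mm diameter, 85 mm high. Origin: centre of its underside.
- brush: Bystander: green-handled slip brush lying on the table, 190 mm long along its x. Origin: on its underside.
There are look-alikes about, which are no part of the job. What is meant by the part that bears template_center is not green, red or white, and is the smaller of those in its own colour.

How it is judged (in metres and radians):
On the way, in this order (a step that is already met when the one before it is completed fails the run):
1. the free hook points over the yellow mark (within 15 degrees) and the head is still, the template still in its stand ((value of joint carousel between 2.88159 and 3.40159 rad or value of joint carousel between -3.40159 and -2.88159 rad) and velocity of joint carousel between -0.05 and 0.05 rad/s and contact force between template and stand above 0.05 N), for 0.2 s.
2. the template hangs on the free hook, against the collar ((value of joint carousel between 2.88159 and 3.40159 rad or value of joint carousel between -3.40159 and -2.88159 rad) and contact force between template and rack above 0.2 N and horizontal distance between template_hole and rack below 0.066 m and x of template_hole in the frame of rack below -0.048 m and height (world z) of template_hole above 0.13 m and angle between template_hole's own z axis and vertical below 0.2 rad and contact force between template and stand below 0.05 N), for 0.2 s.
At the end, for the whole second after the job is handed in: The template hangs at rest, upright within 11 degrees, on the free hook, its back face within 7 mm of the orange collar, and the free hook still points over the yellow mark within 15 degrees (all of step 2 and linear speed of template below 0.03 m/s); the robot touches nothing.
It fails at once if the robot pushes on the rack with more than 25 N (contact force between any of the arm, the fingers and rack above 25 N).
It fails at once if the template is pressed on the rack with more than 25 N (contact force between template and rack above 25 N).
It fails at once if the template is dropped (falls free, faster than 0.3 m/s) (linear speed of template above 0.3 m/s and contact force between the fingers and template below 0.05 N).
It fails at once if the cup, jar or brush is moved by more than 20 mm (distance of any of slip_cup, glaze_jar, brush from where it was at the start of the episode above 0.02 m).
It also fails if it takes over 72 s, if anything falls off the work surface, if the arm or the gripper's body presses on something with over 40 N, if the wrist force passes 120 N, or if a joint passes its speed limit or range.

## Working session

There is one attempt and no reset: what is moved stays moved. The work goes in short steps, Python scripts to look and compute and a tool call to move; the robot and the scene stay as the last step left them, time stands still between calls to the robot, and variables do not carry over. Pictures are saved under pics/ and viewed, at most 12 in all, crops included, and the job is handed in when it is done.

Besides the shell and the picture viewer there is one more tool, called after ">>>" by a JSON object that holds its "api" and its "payload", one argument or row to a line. step_arm: Moves the arm, as the interface text tells. Shifts and turns lie within -1 to 1; 1 stands for 0.3 m of shift or 90 degrees of turn. Its arguments: {"type":"object","properties":{"plan":{"type":"array"}},"required":["plan"]}

```bash
ls; mkdir -p pics
cat > h.py <<'E'
import numpy as np,cv2
from cell import ctrl
def cloud(im):
    z=im["range_z"].astype(float);v,u=np.indices(z.shape)
    p=np.stack([(u-im["cx"])*z/im["fx"],(v-im["cy"])*z/im["fy"],z,np.ones_like(z)],-1)
    return p
E
python3 - <<'E'
from h import *
s=ctrl.read_state();print(s)
for n in("scene","top"):
    im=ctrl.get_image(n);np.savez(n,**im)
    cv2.imwrite(f"pics/{n}.png",im["color"][:,:,::-1]);print(im["T"],im["fx"],im["cx"],im["cy"])
E
```

```text
pics
{'clock': 0.0, 'qpos': array([ 1.10223309,  0.62930891,  0.038431  ,  1.51835768, -0.02698433,
        0.99627667, -0.02001208]), 'qd': array([-0.00079026,  0.00164315,  0.00096227,  0.00063101, -0.00171498,
       -0.00070842, -0.00142367]), 'tau': array([ 9.73326351e-04, -5.63389850e+01,  1.22686554e+00, -1.93441683e+01,
        1.11766104e-02,  1.07945694e-02,  5.45284649e-05]), 'eef_pos': array([ 254.58218829, -597.45295166,  252.41626088]), 'tool_rot': array([-3.13975996e+00,  2.86328738e-05,  4.02768808e-01]), 'force': array([0.2200846 , 0.27892331, 0.35210698]), 'torque': array([-0.00041263,  0.0094628 , -0.02286488]), 'gripper_force': 0.0, 'width': 85.13712839823008}
[[-4.62983730e-01  6.93761445e-01 -5.51671210e-01  1.08886468e+03]
 [ 8.86363996e-01  3.60817810e-01 -2.90119587e-01  2.70608537e+02]
 [-2.22098568e-03 -6.23302146e-01 -7.81977942e-01  9.08933669e+02]
 [ 0.00000000e+00  0.00000000e+00  0.00000000e+00  1.00000000e+00]] 425.52613712447936 273.41929674242516 201.00285221117375
[[ 2.88330988e-02 -9.85192730e-01  1.69008688e-01  3.39469811e+02]
 [-9.99448802e-01 -2.56308880e-02  2.10985694e-02 -4.86427906e+01]
 [-1.64543144e-02 -1.69523867e-01 -9.85388712e-01  1.22605258e+03]
 [ 0.00000000e+00  0.00000000e+00  0.00000000e+00  1.00000000e+00]] 437.6266451056394 289.5488345835952 210.40690899540058
```

View pics/scene.png

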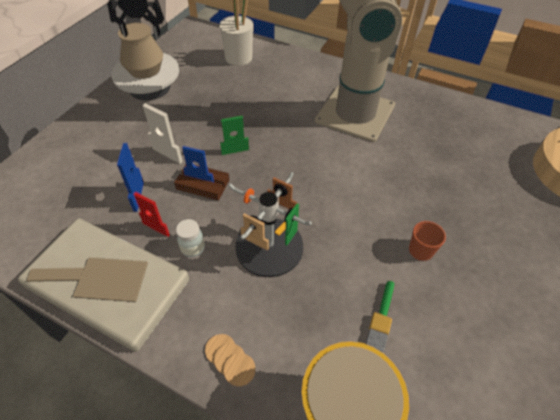

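View pics/top.png

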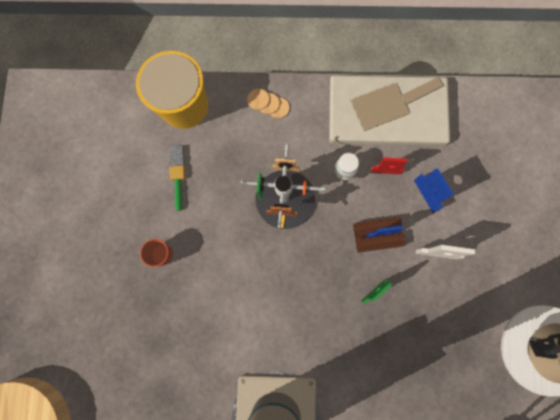

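The scene view shows the blue template in its stand at (195,165), the larger blue look-alike at (130,175) and the rack at (270,230). In the top view the rack is at (286,195) and the yellow mark at (283,222). The free hook with the orange collar points right (305,188)→(322,190), and the stand is at (380,235).

```bash
cat > m.py <<'E'
from h import *
for n in("scene","top"):
    im=dict(np.load(n+".npz"));P=cloud(im)@im["T"].T;P=P[...,:3];ok=im["range_z"]>0
    hsv=cv2.cvtColor(im["color"],cv2.COLOR_RGB2HSV).astype(int);H,S,V=hsv[...,0],hsv[...,1],hsv[...,2]
    X,Y,Z=P[...,0],P[...,1],P[...,2]
    def rep(name,m):
        q=P[m&ok]
        if len(q)<5:print(n,name,len(q));return q
        print(n,name,len(q),"med",np.median(q,0).round(1),"lo",np.percentile(q,3,0).round(),"hi",np.percentile(q,97,0).round());return q
    near=lambda x,y,r:np.hypot(X-x,Y-y)<r
    cand=(H>105)&(H<125)&(S>150)&(V>40)&(Z>20)&(Z<200)&(X>200)
    nl,L,st,_=cv2.connectedComponentsWithStats((cand&ok).astype(np.uint8))
    for i in range(1,nl):
        if st[i,4]>40:
            q=rep("blue%d"%i,L==i)
            w=np.linalg.svd(np.c_[q[:,:2]-q[:,:2].mean(0)],full_matrices=0)[2][0];print("  dir",np.degrees(np.arctan2(w[1],w[0])))
            t=q[q[:,2]>np.percentile(q[:,2],97)-6];print("  top",t.mean(0),len(t))
    # rack disc: points z 15..25 dark
    if n=="top":
        rc=P[195,286];print("rc",rc)
    yel=(H>20)&(H<32)&(S>150)&(Z>10)&(Z<30)&(X>300)
    rep("yellow",yel&near(P[222,283,0] if n=="top" else P[228,281,0],P[222,283,1] if n=="top" else P[228,281,1],60))
    rep("blackTop",(Z>175)&(Z<235)&(V<60)&(X>350)&(np.abs(Y)<150))
    rep("orangecollar",(H<12)&(S>170)&(V>150)&(Z>120)&(Z<235)&(np.abs(Y)<200)&(X>350))
    d=rep("disc",(Z>14)&(Z<26)&(V<90)&(S<90)&(X>400)&(np.abs(Y)<150))
    if len(d)>5:print(cv2.minEnclosingCircle(d[:,:2].astype(np.float32)))
    st=rep("stand",(Z>26)&(Z<37)&(X>300)&(Y<-120)&(S>100)&((H<15)|(H>170))&(V<130))
    if len(st)>5:print(cv2.minAreaRect(st[:,:2].astype(np.float32)))
E
python3 m.py
```

```text
scene blue1 712 med [ 609.9 -396.5  102.8] lo [ 571. -418.   27.] hi [ 651. -376.  167.]
  dir 27.836657469886344
  top [ 608.61758774 -400.05157002  165.56762116] 101
scene blue2 561 med [ 493.1 -273.9   85.5] lo [ 485. -307.   38.] hi [ 499. -242.  138.]
  dir 99.8046321223485
  top [ 491.76184913 -274.09190452  136.75665276] 64
scene yellow 4
scene blackTop 282 med [581.6  -5.3 194.3] lo [532. -22. 176.] hi [603.  44. 197.]
scene orangecollar 62 med [586.9 -57.2 182.9] lo [569. -61. 167.] hi [599. -55. 189.]
scene disc 1282 med [611.4  11.   16.9] lo [538. -63.  14.] hi [654.  61.  22.]
((588.6736450195312, -5.105428218841553), 83.39547729492188)
scene stand 709 med [ 509.9 -252.1   31.7] lo [ 448. -325.   27.] hi [ 676. -205.   35.]
((558.226318359375, -265.8540344238281), (131.8939208984375, 239.93218994140625), 89.08777618408203)
top blue1 771 med [ 600.6 -401.3   99.5] lo [ 563. -422.   27.] hi [ 639. -380.  167.]
  dir -150.998304521051
  top [ 600.75043649 -403.77308619  165.40668793] 127
top blue2 167 med [ 484.7 -273.   122.4] lo [ 479. -305.   53.] hi [ 492. -238.  140.]
  dir -81.28434623865712
  top [ 486.81164257 -278.19332912  137.19583681] 71
rc [562.27695379 -15.674159   153.64008996]
top yellow 0
top blackTop 247 med [583.8  -6.7 193.1] lo [530. -24. 179.] hi [633.  45. 198.]
top orangecollar 24 med [574.8 -59.9 185.1] lo [562. -62. 174.] hi [589. -58. 190.]
top disc 887 med [575.3 -27.5  16.7] lo [517. -76.  14.] hi [646.  55.  23.]
((581.7503662109375, -8.167983055114746), 82.94165802001953)
top stand 987 med [ 476.2 -263.9   31.4] lo [ 445. -332.   27.] hi [ 527. -209.   35.]
((486.10589599609375, -270.33135986328125), (80.01648712158203, 129.2997283935547), 9.771746635437012)
```

>>> {"api": "step_arm", "payload": {
  "plan": [
    {"az": -0.1062, "dz": -0.06, "gripper": 1},
    {"az": -0.1062, "dz": -0.06, "gripper": 1},
    {"az": -0.1062, "dz": -0.06, "gripper": 1},
    {"az": -0.1062, "dz": -0.06, "gripper": 1},
    {"az": -0.1062, "dz": -0.06, "gripper": 1},
    {"az": -0.1062, "dz": -0.06, "gripper": 1},
    {"az": -0.1062, "dz": -0.06, "gripper": 1},
    {"dx": 0.12, "dy": 0.085, "gripper": 1},
    {"dx": 0.12, "dy": 0.085, "gripper": 1},
    {"dx": 0.12, "dy": 0.085, "gripper": 1},
    {"dx": 0.12, "dy": 0.085, "gripper": 1},
    {"dx": 0.12, "dy": 0.085, "gripper": 1},
    {"dx": 0.12, "dy": 0.085, "gripper": 1},
    {"dx": 0.12, "dy": 0.085, "gripper": 1},
    {"dx": 0.12, "dy": 0.085, "gripper": 1},
    {"dx": 0.12, "dy": 0.085, "gripper": 1},
    {"gripper": 1},
    {"gripper": 1}
  ]
}}

```text
invalid input
```

```bash
cat >> h.py <<'E'
from scipy.spatial.transform import Rotation as R
def wrist(name):
    s=ctrl.read_state();im=ctrl.get_image("wrist")
    T=np.eye(4);T[:3,:3]=R.from_euler("xyz",s["tool_rot"]).as_matrix();T[:3,3]=s["eef_pos"]
    im["T"]=T@im["T_tool_cam"];np.savez(name,**im);cv2.imwrite(f"pics/{name}.png",im["color"][:,:,::-1]);return s,im
E
python3 - <<'E'
from h import *
s,im=wrist("w1");print(s["eef_pos"],s["tool_rot"],s["qpos"].round(2),s["force"],im["T"].round(3),im["fx"])
E
```

```text
[ 254.60211699 -597.51196086  252.48377439] [-3.13989848e+00  1.09071473e-05  4.02750108e-01] [ 1.1   0.63  0.04  1.52 -0.03  1.   -0.02] [0.51555781 0.95338761 0.65131391] [[ 3.93000e-01 -8.70000e-01 -2.97000e-01  3.29671e+02]
 [-9.20000e-01 -3.72000e-01 -1.26000e-01 -5.65630e+02]
 [-2.00000e-03  3.23000e-01 -9.46000e-01  3.72786e+02]
 [ 0.00000e+00  0.00000e+00  0.00000e+00  1.00000e+00]] 354.6155490131272
```

View pics/w1.png

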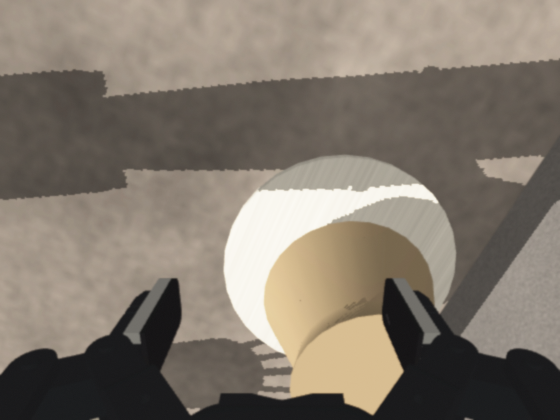

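The wrist view, with the arm not yet moved, shows the wheel and vase below the gripper and the fingers at (160,330) and (405,330). The plan was refused, so I'll give every key in each row.

>>> {"api": "step_arm", "payload": {
  "plan": [
    {"dx": 0, "dy": 0, "dz": -0.06, "ax": 0, "ay": 0, "az": -0.1062, "gripper": 1},
    {"dx": 0, "dy": 0, "dz": -0.06, "ax": 0, "ay": 0, "az": -0.1062, "gripper": 1},
    {"dx": 0, "dy": 0, "dz": -0.06, "ax": 0, "ay": 0, "az": -0.1062, "gripper": 1},
    {"dx": 0, "dy": 0, "dz": -0.06, "ax": 0, "ay": 0, "az": -0.1062, "gripper": 1},
    {"dx": 0, "dy": 0, "dz": -0.06, "ax": 0, "ay": 0, "az": -0.1062, "gripper": 1},
    {"dx": 0, "dy": 0, "dz": -0.06, "ax": 0, "ay": 0, "az": -0.1062, "gripper": 1},
    {"dx": 0, "dy": 0, "dz": -0.06, "ax": 0, "ay": 0, "az": -0.1062, "gripper": 1},
    {"dx": 0.12, "dy": 0.085, "dz": 0, "ax": 0, "ay": 0, "az": 0, "gripper": 1},
    {"dx": 0.12, "dy": 0.085, "dz": 0, "ax": 0, "ay": 0, "az": 0, "gripper": 1},
    {"dx": 0.12, "dy": 0.085, "dz": 0, "ax": 0, "ay": 0, "az": 0, "gripper": 1},
    {"dx": 0.12, "dy": 0.085, "dz": 0, "ax": 0, "ay": 0, "az": 0, "gripper": 1},
    {"dx": 0.12, "dy": 0.085, "dz": 0, "ax": 0, "ay": 0, "az": 0, "gripper": 1},
    {"dx": 0.12, "dy": 0.085, "dz": 0, "ax": 0, "ay": 0, "az": 0, "gripper": 1},
    {"dx": 0.12, "dy": 0.085, "dz": 0, "ax": 0, "ay": 0, "az": 0, "gripper": 1},
    {"dx": 0, "dy": 0.085, "dz": 0, "ax": 0, "ay": 0, "az": 0, "gripper": 1},
    {"dx": 0, "dy": 0.085, "dz": 0, "ax": 0, "ay": 0, "az": 0, "gripper": 1},
    {"dx": 0, "dy": 0, "dz": 0, "ax": 0, "ay": 0, "az": 0, "gripper": 1},
    {"dx": 0, "dy": 0, "dz": 0, "ax": 0, "ay": 0, "az": 0, "gripper": 1}
  ]
}}

```text
clock: 2.4
eef_pos: [483.3, -346.3, 378.9]
tool_rot: [-3.14, -0.0, 1.57]
force: [0.1, 0.4, 0.1]
width: 85.7
gripper_force: 0.0
```

Run:
```python
from h import *
s,im=wrist("w2");print(s["clock"],s["eef_pos"],s["tool_rot"],s["qpos"].round(2),s["force"])
```

```text
2.4 [ 483.3171155  -346.27521458  378.91964781] [-3.13995890e+00 -2.33574847e-04  1.56989341e+00] [ 0.79  0.45 -0.34  1.49  0.16  1.23  0.43] [0.08775615 0.4119028  0.07108546]
```

View pics/w2.png

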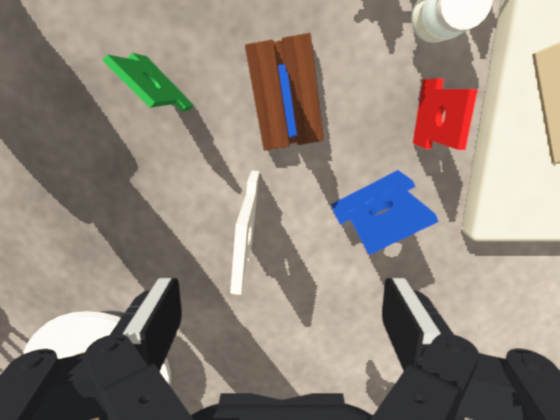

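The wrist view shows the blue template in its stand, top edge at (282,65)–(292,135). The big blue one is at (385,210), the white one at (245,230), the green at (150,80) and the red at (445,115).

```bash
cat > t.py <<'E'
from h import *;import sys
im=dict(np.load(sys.argv[1]+".npz"));P=(cloud(im)@im["T"].T)[...,:3];ok=im["range_z"]>0
hsv=cv2.cvtColor(im["color"],cv2.COLOR_RGB2HSV).astype(int);H,S,V=hsv[...,0],hsv[...,1],hsv[...,2]
X,Y,Z=P[...,0],P[...,1],P[...,2]
b=(H>105)&(H<125)&(S>150)&ok&(np.hypot(X-487,Y+274)<60)
q=P[b&(Z>130)];print(len(q),q.mean(0).round(1),q.min(0).round(1),q.max(0).round(1));print(cv2.minAreaRect(q[:,:2].astype(np.float32)))
s=P[ok&(Z>27)&(Z<36)&(np.hypot(X-487,Y+272)<90)&((H<15)|(H>170))&(S>100)];print(s[:,2].mean(),cv2.minAreaRect(s[:,:2].astype(np.float32)))
E
python3 t.py w2
```

```text
506 [ 487.8 -278.4  137.7] [ 479.3 -308.8  135.3] [ 496.3 -249.5  140.1]
((487.8681945800781, -279.1185607910156), (7.724606513977051, 59.73895263671875), 9.251974105834961)
31.643064743424517 ((486.66845703125, -271.255859375), (79.74783325195312, 129.4913787841797), 9.253496170043945)
```

>>> {"api": "step_arm", "payload": {
  "plan": [
    {"dx": 0.15, "dy": 0.05, "dz": 0, "ax": 0, "ay": 0, "az": 0, "gripper": 0},
    {"dx": 0.15, "dy": 0.05, "dz": 0, "ax": 0, "ay": 0, "az": 0, "gripper": 0},
    {"dx": 0.15, "dy": 0.05, "dz": 0, "ax": 0, "ay": 0, "az": 0, "gripper": 0},
    {"dx": 0.15, "dy": 0.06, "dz": 0, "ax": 0, "ay": 0, "az": 0, "gripper": 0},
    {"dx": 0.15, "dy": 0.06, "dz": 0, "ax": 0, "ay": 0, "az": 0, "gripper": 0},
    {"dx": 0.1, "dy": 0.06, "dz": 0, "ax": 0, "ay": 0, "az": 0, "gripper": 0},
    {"dx": 0, "dy": 0, "dz": 0, "ax": 0, "ay": 0, "az": 0, "gripper": 0},
    {"dx": 0, "dy": 0, "dz": 0, "ax": 0, "ay": 0, "az": 0, "gripper": 0}
  ]
}}

```text
clock: 3.45
eef_pos: [582.6, -92.8, 379.3]
tool_rot: [-3.141, 0.001, 1.569]
force: [-0.2, -0.4, -0.2]
width: 0.1
gripper_force: 0.0
```

Run:
```python
from h import *
s,im=wrist("w3");print(s["clock"],s["eef_pos"],s["tool_rot"],s["qpos"].round(2),s["force"])
```

```text
3.45 [582.6487256  -92.75468951 379.31669519] [-3.14085220e+00  1.46314783e-03  1.56866822e+00] [ 0.36  0.45 -0.4   1.5   0.18  1.23 -0.06] [-0.23222776 -0.39900354 -0.2356295 ]
```

View pics/w3.png

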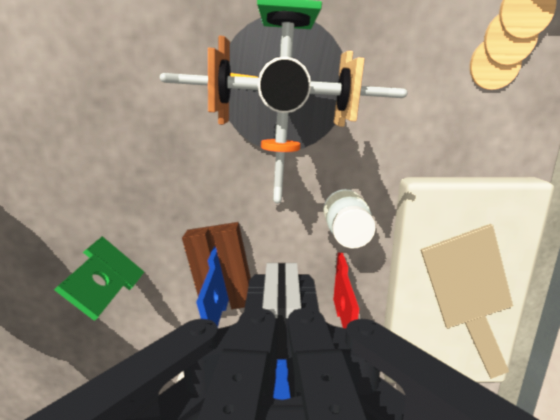

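The wrist view shows the head top at (285,84), the free hook running down to its tip at (278,198) with the collar at (280,145). The yellow mark is at (242,77), and the jar at (350,215).

```bash
cat > r.py <<'E'
from h import *
im=dict(np.load("w3.npz"));P=(cloud(im)@im["T"].T)[...,:3];ok=im["range_z"]>0
hsv=cv2.cvtColor(im["color"],cv2.COLOR_RGB2HSV).astype(int);H,S,V=hsv[...,0],hsv[...,1],hsv[...,2]
X,Y,Z=P[...,0],P[...,1],P[...,2]
rep=lambda n,q:print(n,len(q),q.mean(0).round(1),q.min(0).round(1),q.max(0).round(1))
nr=np.hypot(X-584,Y+7)<130
t=P[ok&nr&(V<70)&(Z>185)&(Z<225)];rep("top",t);print(np.median(t[:,2]),cv2.minEnclosingCircle(t[:,:2].astype(np.float32)))
d=P[ok&nr&(Z>15)&(Z<25)&(S<90)&(V<90)];rep("disc",d);c=cv2.convexHull(d[:,:2].astype(np.float32));print(cv2.fitEllipse(c),cv2.minEnclosingCircle(c))
y=P[ok&nr&(H>18)&(H<32)&(S>160)&(Z<30)];rep("yel",y)
print(cv2.minAreaRect(y[:,:2].astype(np.float32)))
o=P[ok&nr&(H<12)&(S>180)&(V>150)&(Z>120)&(Y<-40)];rep("collar",o)
m=ok&nr&(Y<-62)&(Y>-125)&(Z>140)&(abs(X-584)<25);k=P[m];rep("hook",k)
for a in range(-120,-60,10):
    q=k[(k[:,1]>=a)&(k[:,1]<a+10)]
    if len(q):rep(a,q)
E
python3 r.py
```

```text
top 2468 [583.2  -3.1 193.1] [528.4 -27.2 185. ] [637.7  46.5 197.4]
194.7266595404023 ((583.2136840820312, -8.189186096191406), 55.21849060058594)
disc 2121 [594.3 -33.3  16.8] [515.4 -76.4  15. ] [653.6  40.8  21. ]
((584.338134765625, -9.890451431274414), (138.87539672851562, 143.08273315429688), 144.33367919921875) ((583.8676147460938, -10.420431137084961), 72.6829605102539)
yel 31 [525.4   5.2  19. ] [517.1   4.5  17. ] [538.8   7.   21.1]
((527.9370727539062, 5.761341094970703), (2.4151549339294434, 21.663394927978516), 89.6521987915039)
collar 90 [587.4 -60.8 183.3] [562.5 -82.  157.6] [605.5 -56.3 402.4]
hook 20090 [583.4 -81.9 410.1] [ 559.  -112.9  170.5] [609.  -62.  444.2]
-120 20 [ 577.2 -111.3  181.2] [ 574.2 -112.9  179.6] [ 580.8 -110.2  183. ]
-110 693 [ 589.2 -101.9  376.8] [ 574.1 -110.   171.5] [ 609.  -100.   420.6]
-100 1301 [589.9 -94.8 392.1] [ 559.  -100.   170.5] [609. -90. 424.]
-90 10088 [583.5 -83.2 401.9] [559.  -90.  170.7] [609.  -80.  439.7]
-80 7893 [581.7 -76.4 429.9] [560.2 -80.  171.6] [609.  -70.1 444.2]
-70 95 [582.7 -65.  180.5] [567.5 -70.  171.6] [597.3 -62.  190. ]
```

```bash
cat > y.py <<'E'
from h import *
for n in("scene","top","w3"):
    im=dict(np.load(n+".npz"));P=(cloud(im)@im["T"].T)[...,:3];ok=im["range_z"]>0
    hsv=cv2.cvtColor(im["color"],cv2.COLOR_RGB2HSV).astype(int);H,S,V=hsv[...,0],hsv[...,1],hsv[...,2]
    X,Y,Z=P[...,0],P[...,1],P[...,2]
    t=P[ok&(np.hypot(X-583,Y+7)<23)&(V<70)&(Z>188)&(Z<205)];print(n,"top",len(t),np.median(t[:,2]),cv2.minEnclosingCircle(t[:,:2].astype(np.float32)))
    y=ok&(H>14)&(H<35)&(S>130)&(Z<32)&(Z>8)&(np.hypot(X-583,Y+7)<85)
    for p,c in list(zip(P[y],hsv[y]))[::3]:print(p.round(1),c)
E
python3 y.py
```

```text
scene top 194 195.12580228928505 ((584.419921875, -8.229419708251953), 19.718454360961914)
[505.7  -8.2  11. ] [ 18 164 137]
[512.4  -2.1  18.8] [ 20 198 191]
[513.4  -7.2  12.2] [ 19 192 186]
[513.4   1.4  17.9] [ 22 179 151]
[521.9  -3.1  21.1] [ 19 197 218]
[514.5   1.9  15.1] [ 23 186 148]
[524.5  -4.6  19. ] [ 19 198 218]
[520.7   2.1  18.6] [ 20 197 208]
[526.8  -9.1  14.5] [ 19 191 187]
[523.4  -2.2  14.8] [ 20 197 228]
[533.1 -11.6  16.4] [ 19 164 145]
[531.6  -3.8  19.6] [ 19 204 224]
[527.5   2.7  18.7] [ 20 203 224]
[536.1 -10.1  16.8] [ 19 190 187]
[534.7  -2.2  20.3] [ 20 199 226]
[530.8   4.3  19.6] [ 19 192 212]
[542.9  -9.4  21.5] [ 19 195 179]
[538.6  -3.1  20.1] [ 20 204 224]
[534.2   3.2  18.7] [ 19 192 213]
[544.2 -11.6  17.2] [ 19 179 155]
[542.2  -4.1  19.8] [ 20 201 226]
[538.2   2.4  18.8] [ 20 202 212]
[551.3  -7.9  24.4] [ 19 185 152]
[546.1  -2.1  21.7] [ 19 202 224]
[543.7   5.1  23.3] [ 19 183 188]
[550.7  -5.4  21. ] [ 18 183 152]
[548.1   1.7  22.4] [ 19 193 211]
[552.4  -1.7  21.3] [ 18 173 130]
[547.9   4.5  19.6] [ 18 157 146]
top top 189 194.5041158
[... 512 characters left out ...]
99.9  -2.9  13.5] [ 18 152 170]
w3 top 1831 195.0794592351774 ((583.4449462890625, -8.691689491271973), 19.16073989868164)
[517.1   7.   17.7] [ 20 181 226]
[520.7   7.1  15.6] [ 19 154 196]
[517.1   5.8  17.9] [ 24 193 247]
[521.2   5.8  20.1] [ 25 185 249]
[524.9   5.8  19. ] [ 23 178 246]
[528.6   5.8  18.9] [ 20 165 218]
[532.3   5.9  17.1] [ 19 142 189]
[519.6   4.6  18.1] [ 25 180 251]
[523.6   4.6  19.7] [ 26 167 253]
[527.4   4.6  19.9] [ 25 177 251]
[531.2   4.6  19.8] [ 24 177 249]
[535.    4.6  19.2] [ 22 174 240]
[538.8   4.6  19. ] [ 20 162 217]
[535.1   3.4  20.6] [ 25 133 251]
[538.9   3.4  20.8] [ 24 147 249]
[542.8   3.3  22.4] [ 23 159 246]
[546.6   3.3  22.8] [ 21 160 228]
```

>>> {"api": "step_arm", "payload": {
  "plan": [
    {"dx": 0.14, "dy": 0.004, "dz": 0, "ax": 0, "ay": 0, "az": 0, "gripper": 0},
    {"dx": 0.141, "dy": 0, "dz": 0.1, "ax": 0, "ay": 0, "az": 0, "gripper": 0},
    {"dx": 0, "dy": 0, "dz": 0.15, "ax": 0, "ay": 0, "az": 0, "gripper": 0},
    {"dx": 0, "dy": 0, "dz": 0.14, "ax": 0, "ay": 0, "az": 0, "gripper": 0},
    {"dx": 0, "dy": 0, "dz": 0.1, "ax": 0, "ay": 0, "az": 0, "gripper": 0},
    {"dx": 0, "dy": 0, "dz": 0.02, "ax": 0, "ay": 0, "az": 0, "gripper": 0},
    {"dx": 0, "dy": 0, "dz": 0.01, "ax": 0, "ay": 0, "az": 0, "gripper": 0},
    {"dx": 0, "dy": 0, "dz": 0, "ax": 0, "ay": 0, "az": 0, "gripper": 0}
  ]
}}

```text
clock: 4.5
eef_pos: [585.4, -7.2, 224.5]
tool_rot: [3.139, 0.0, 1.57]
force: [0.6, 0.2, -0.1]
width: -0.3
gripper_force: 0.0
```

>>> {"api": "step_arm", "payload": {
  "plan": [
    {"dx": 0, "dy": 0, "dz": 0.007, "ax": 0, "ay": 0, "az": 0, "gripper": 0},
    {"dx": 0, "dy": 0, "dz": 0.007, "ax": 0, "ay": 0, "az": 0, "gripper": 0},
    {"dx": 0, "dy": 0, "dz": 0, "ax": 0, "ay": 0, "az": 0, "gripper": 0}
  ]
}}

```text
clock: 4.88
eef_pos: [584.6, -6.8, 219.1]
tool_rot: [-3.142, 0.0, 1.571]
force: [-0.3, 0.1, -0.4]
width: -0.3
gripper_force: 0.0
```

>>> {"api": "step_arm", "payload": {
  "plan": [
    {"dx": 0, "dy": 0, "dz": 0.004, "ax": 0, "ay": 0, "az": 0, "gripper": 0},
    {"dx": 0, "dy": 0, "dz": 0.003, "ax": 0, "ay": 0, "az": 0, "gripper": 0},
    {"dx": 0, "dy": 0, "dz": 0, "ax": 0, "ay": 0, "az": 0, "gripper": 0}
  ]
}}

```text
clock: 5.25
eef_pos: [584.8, -6.7, 217.5]
tool_rot: [3.141, 0.0, 1.571]
force: [-0.9, -0.4, 4.0]
width: 0.0
gripper_force: 2.1
```

>>> {"api": "step_arm", "payload": {
  "plan": [
    {"dx": 0, "dy": 0, "dz": 0.003, "ax": 0, "ay": 0, "az": 0, "gripper": 0},
    {"dx": 0, "dy": 0, "dz": 0, "ax": 0, "ay": 0, "az": 0, "gripper": 0}
  ]
}}

```text
clock: 5.5
eef_pos: [584.8, -6.7, 217.4]
tool_rot: [3.141, 0.0, 1.57]
force: [-3.6, -0.4, 10.1]
width: -0.2
gripper_force: 5.1
```

Run:
```python
import numpy as np
A=np.array([584.3,-8]);p=np.array([584.8,-6.7])
pts=[]
for ph,d,r in [(-93.7,30,82)]+[(-93.7,23,82)]+[(a,18,82) for a in np.linspace(-100,-183,9)]:
    h=np.array([np.cos(np.radians(ph)),np.sin(np.radians(ph))]);n=np.array([-h[1],h[0]])
    q=A+r*h+d*n;print(round(ph,1),q.round(1),"dx %.3f dy %.3f"%tuple(((q-p)/300)[::-1]));p=q
```

```text
-93.7 [608.9 -91.8] dx -0.284 dy 0.080
-93.7 [602.  -91.3] dx 0.002 dy -0.023
-100.0 [587.8 -91.9] dx -0.002 dy -0.047
-110.4 [572.6 -91.1] dx 0.002 dy -0.051
-120.8 [557.8 -87.7] dx 0.012 dy -0.049
-131.1 [543.9 -81.6] dx 0.020 dy -0.046
-141.5 [531.3 -73.1] dx 0.028 dy -0.042
-151.9 [520.5 -62.5] dx 0.035 dy -0.036
-162.2 [511.7 -50.1] dx 0.041 dy -0.029
-172.6 [505.3 -36.4] dx 0.046 dy -0.021
-183.0 [501.5 -21.7] dx 0.049 dy -0.013
```

>>> {"api": "step_arm", "payload": {
  "plan": [
    {"dx": 0, "dy": 0, "dz": -0.11, "ax": 0, "ay": 0, "az": 0, "gripper": 0},
    {"dx": -0.142, "dy": 0.04, "dz": 0, "ax": 0, "ay": 0, "az": 0, "gripper": 0},
    {"dx": -0.142, "dy": 0.04, "dz": 0, "ax": 0, "ay": 0, "az": 0, "gripper": 0},
    {"dx": 0, "dy": 0, "dz": 0, "ax": 0, "ay": 0, "az": 0, "gripper": 0},
    {"dx": 0, "dy": 0, "dz": 0.11, "ax": 0, "ay": 0, "az": 0, "gripper": 0},
    {"dx": 0, "dy": 0, "dz": 0.11, "ax": 0, "ay": 0, "az": 0, "gripper": 0},
    {"dx": 0, "dy": 0, "dz": 0, "ax": 0, "ay": 0, "az": 0, "gripper": 0}
  ]
}}

```text
clock: 6.38
eef_pos: [606.6, -90.9, 180.7]
tool_rot: [-3.136, -0.001, 1.572]
force: [-0.1, -0.1, 0.4]
width: -0.2
gripper_force: 0.0
```

>>> {"api": "step_arm", "payload": {
  "plan": [
    {"dx": 0, "dy": -0.023, "dz": 0, "ax": 0, "ay": 0, "az": 0, "gripper": 0},
    {"dx": 0, "dy": -0.015, "dz": 0, "ax": 0, "ay": 0, "az": 0, "gripper": 0},
    {"dx": 0, "dy": -0.015, "dz": 0, "ax": 0, "ay": 0, "az": 0, "gripper": 0},
    {"dx": 0, "dy": -0.017, "dz": 0, "ax": 0, "ay": 0, "az": 0, "gripper": 0},
    {"dx": 0, "dy": -0.02, "dz": 0, "ax": 0, "ay": 0, "az": 0, "gripper": 0}
  ]
}}

```text
clock: 7.0
eef_pos: [582.5, -91.4, 184.0]
tool_rot: [3.139, -0.001, 1.571]
force: [3.5, 2.2, 2.2]
width: -0.2
gripper_force: 1.5
```

>>> {"api": "step_arm", "payload": {
  "plan": [
    {"dx": 0.001, "dy": -0.033, "dz": 0, "ax": 0, "ay": 0, "az": 0, "gripper": 0},
    {"dx": 0.012, "dy": -0.049, "dz": 0, "ax": 0, "ay": 0, "az": 0, "gripper": 0},
    {"dx": 0.02, "dy": -0.046, "dz": 0, "ax": 0, "ay": 0, "az": 0, "gripper": 0},
    {"dx": 0.028, "dy": -0.042, "dz": 0, "ax": 0, "ay": 0, "az": 0, "gripper": 0},
    {"dx": 0.035, "dy": -0.036, "dz": 0, "ax": 0, "ay": 0, "az": 0, "gripper": 0},
    {"dx": 0.041, "dy": -0.029, "dz": 0, "ax": 0, "ay": 0, "az": 0, "gripper": 0},
    {"dx": 0.046, "dy": -0.021, "dz": 0, "ax": 0, "ay": 0, "az": 0, "gripper": 0},
    {"dx": 0.035, "dy": -0.009, "dz": 0, "ax": 0, "ay": 0, "az": 0, "gripper": 0},
    {"dx": 0, "dy": 0, "dz": 0, "ax": 0, "ay": 0, "az": 0, "gripper": 0}
  ]
}}

```text
clock: 8.12
eef_pos: [501.3, -25.1, 182.9]
tool_rot: [-3.14, -0.001, 1.573]
force: [-1.0, 0.1, 0.5]
width: -0.3
gripper_force: 0.0
```

```bash
cat > k.py <<'E'
from h import *
im=ctrl.get_image("top");np.savez("top2",**im)
P=(cloud(im)@im["T"].T)[...,:3]
ims=ctrl.get_image("scene");np.savez("scene2",**ims)
a=cv2.resize(im["color"][120:270,180:400],None,fx=2.5,fy=2.5);b=cv2.resize(ims["color"][120:270,180:400],None,fx=2.5,fy=2.5)[:,:,:]
import sys
cv2.imwrite(sys.argv[1],np.vstack([a,b])[:,:,::-1][:600+150].copy())
s=ctrl.read_state();print(s["eef_pos"],s["force"])
for n,i in(("top",im),("scene",ims)):
    P=(cloud(i)@i["T"].T)[...,:3];X,Y,Z=P[...,0],P[...,1],P[...,2]
    hsv=cv2.cvtColor(i["color"],cv2.COLOR_RGB2HSV).astype(int);H,S,V=hsv[...,0],hsv[...,1],hsv[...,2]
    o=P[(H<12)&(S>170)&(V>120)&(Z>140)&(Z<200)&(np.hypot(X-584,Y+8)<75)];
    if len(o):print(n,"collar",len(o),o.mean(0).round(1))
E
python3 k.py pics/k1.png; python3 -c "
import cv2;a=cv2.imread('pics/k1.png');h=a.shape[0]//2;cv2.imwrite('pics/k1.png',cv2.resize(__import__('numpy').hstack([a[:h],a[h:]]),(800,273)))"
```

```text
[501.60090587 -26.11892266 182.87959305] [ 0.24768004 -0.83119011  0.24719813]
scene collar 75 [535.6  -5.4 180.1]
```

View pics/k1.png

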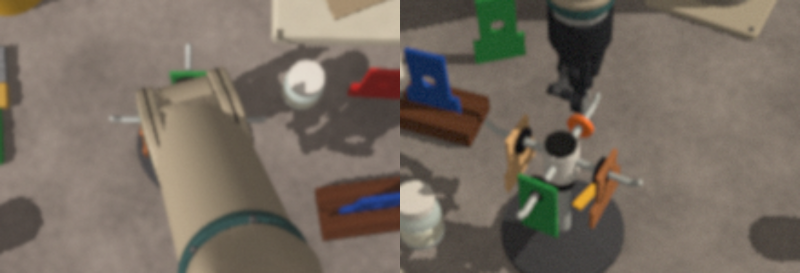

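The left crop (top view) shows the arm over the rack. The right crop (scene view) shows the free hook's collar at (580,125) and tip at (597,97), pointing the same way as the yellow mark at (585,195). I'll back off and check from the wrist.

>>> {"api": "step_arm", "payload": {
  "plan": [
    {"dx": -0.02, "dy": 0, "dz": 0, "ax": 0, "ay": 0, "az": 0, "gripper": 0},
    {"dx": 0, "dy": 0, "dz": -0.16, "ax": 0, "ay": 0, "az": 0, "gripper": 0},
    {"dx": -0.05, "dy": 0.03, "dz": -0.16, "ax": 0, "ay": 0, "az": 0, "gripper": 0},
    {"dx": -0.1, "dy": 0.05, "dz": -0.16, "ax": 0, "ay": 0, "az": 0, "gripper": 0},
    {"dx": -0.1, "dy": 0.05, "dz": -0.16, "ax": 0, "ay": 0, "az": 0, "gripper": 0},
    {"dx": 0, "dy": 0, "dz": 0, "ax": 0, "ay": 0, "az": 0, "gripper": 0},
    {"dx": 0, "dy": 0, "dz": 0, "ax": 0, "ay": 0, "az": 0, "gripper": 0}
  ]
}}

```text
clock: 9.1
eef_pos: [540.3, -107.7, 374.3]
tool_rot: [-3.14, -0.001, 1.57]
force: [-0.0, 0.7, -0.3]
width: 0.2
gripper_force: 0.0
```

Run:
```python
from h import *
s,im=wrist("w4");print(s["clock"],s["eef_pos"],s["tool_rot"])
P=(cloud(im)@im["T"].T)[...,:3];ok=im["range_z"]>0
hsv=cv2.cvtColor(im["color"],cv2.COLOR_RGB2HSV).astype(int);H,S,V=hsv[...,0],hsv[...,1],hsv[...,2]
X,Y,Z=P[...,0],P[...,1],P[...,2]
nr=ok&(np.hypot(X-584,Y+8)<120)&(Z<230)
t=P[nr&(np.hypot(X-583,Y+7)<23)&(V<70)&(Z>188)&(Z<205)];c,r=cv2.minEnclosingCircle(t[:,:2].astype(np.float32));print(c,r,np.median(t[:,2]))
h=P[nr&(Z>164)&(X<525)&(X>470)&(abs(Y+8)<45)];print(len(h),h.mean(0))
for a in range(475,530,8):
    q=h[(h[:,0]>=a)&(h[:,0]<a+8)]
    if len(q):print(a,len(q),np.median(q,0).round(1))
vx=cv2.fitLine(h[:,:2].astype(np.float32),cv2.DIST_HUBER,0,.01,.01).ravel();print("line",vx,np.degrees(np.arctan2(vx[1],vx[0])))
y=P[nr&(H>18)&(H<32)&(S>130)&(Z<32)];print("yel",len(y),y.mean(0),cv2.minAreaRect(y[:,:2].astype(np.float32)))
```

```text
9.1 [ 540.31883396 -107.68765825  374.31962654] [-3.13984415e+00 -6.39333328e-04  1.56978331e+00]
(583.2460327148438, -8.676532745361328) 19.345216751098633 195.02684303189307
564 [501.70809029  -9.75276657 175.47873211]
475 48 [480.9 -10.4 180.8]
483 107 [486.8  -9.7 178.4]
491 99 [495.   -9.4 174.3]
499 92 [502.9  -9.7 174.3]
507 98 [511.2  -9.7 174.3]
515 90 [518.9  -9.7 174.2]
523 30 [524.   -9.7 174.3]
line [ 9.9994802e-01  1.0192841e-02  5.0155743e+02 -9.6489830e+00] 0.5840169
yel 67 [517.28028005   3.53380309  17.23645075] ((525.9047241210938, 0.4612617492675781), (8.257335662841797, 51.62196731567383), 68.33708190917969)
```

View pics/w4.png

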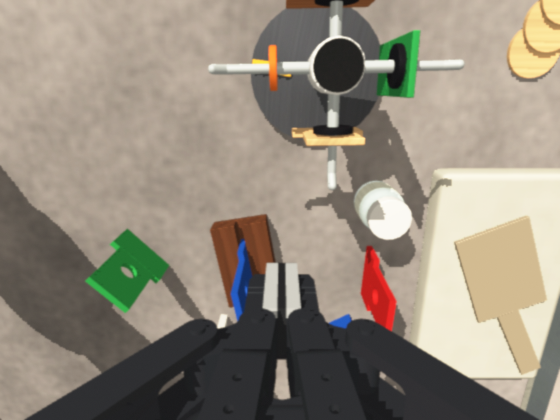

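The wrist view shows the hook from its tip at (212,69) to the head at (338,65). The mark shows on both sides of it, (258,63) and (285,75), about 7° off. I'll nudge it a bit further clockwise.

>>> {"api": "step_arm", "payload": {
  "plan": [
    {"dx": 0.076, "dy": -0.045, "dz": 0.1, "ax": 0, "ay": 0, "az": 0, "gripper": 0},
    {"dx": 0.075, "dy": -0.045, "dz": 0.1, "ax": 0, "ay": 0, "az": 0, "gripper": 0},
    {"dx": 0.075, "dy": -0.041, "dz": 0.1, "ax": 0, "ay": 0, "az": 0, "gripper": 0},
    {"dx": 0, "dy": 0, "dz": 0.14, "ax": 0, "ay": 0, "az": 0, "gripper": 0},
    {"dx": 0, "dy": 0, "dz": 0.13, "ax": 0, "ay": 0, "az": 0, "gripper": 0},
    {"dx": 0, "dy": 0, "dz": 0.06, "ax": 0, "ay": 0, "az": 0, "gripper": 0},
    {"dx": 0.025, "dy": 0, "dz": 0, "ax": 0, "ay": 0, "az": 0, "gripper": 0},
    {"dx": 0.02, "dy": 0, "dz": 0, "ax": 0, "ay": 0, "az": 0, "gripper": 0},
    {"dx": 0.015, "dy": 0, "dz": 0, "ax": 0, "ay": 0, "az": 0, "gripper": 0},
    {"dx": 0.014, "dy": 0, "dz": 0, "ax": 0, "ay": 0, "az": 0, "gripper": 0},
    {"dx": 0, "dy": 0, "dz": 0, "ax": 0, "ay": 0, "az": 0, "gripper": 0}
  ]
}}

```text
clock: 10.52
eef_pos: [501.9, -17.4, 186.5]
tool_rot: [3.141, 0.0, 1.571]
force: [-1.1, -1.8, 0.8]
width: 0.6
gripper_force: 0.6
```

>>> {"api": "step_arm", "payload": {
  "plan": [
    {"dx": -0.03, "dy": 0, "dz": 0, "ax": 0, "ay": 0, "az": 0, "gripper": 0},
    {"dx": 0, "dy": 0, "dz": -0.16, "ax": 0, "ay": 0, "az": 0, "gripper": 0},
    {"dx": -0.05, "dy": 0.03, "dz": -0.16, "ax": 0, "ay": 0, "az": 0, "gripper": 0},
    {"dx": -0.1, "dy": 0.03, "dz": -0.16, "ax": 0, "ay": 0, "az": 0, "gripper": 1},
    {"dx": -0.1, "dy": 0.03, "dz": -0.16, "ax": 0, "ay": 0, "az": 0, "gripper": 1},
    {"dx": 0, "dy": 0, "dz": 0, "ax": 0, "ay": 0, "az": 0, "gripper": 1},
    {"dx": 0, "dy": 0, "dz": 0, "ax": 0, "ay": 0, "az": 0, "gripper": 1}
  ]
}}

```text
clock: 11.4
eef_pos: [528.4, -101.5, 377.6]
tool_rot: [-3.141, -0.001, 1.57]
force: [-0.6, 0.5, -0.6]
width: 72.2
gripper_force: 0.0
```

```bash
cat > hk.py <<'E'
from h import *
s,im=wrist("w5");print(s["clock"],s["eef_pos"],s["tool_rot"])
P=(cloud(im)@im["T"].T)[...,:3];ok=im["range_z"]>0
hsv=cv2.cvtColor(im["color"],cv2.COLOR_RGB2HSV).astype(int);H,S,V=hsv[...,0],hsv[...,1],hsv[...,2]
X,Y,Z=P[...,0],P[...,1],P[...,2]
nr=ok&(np.hypot(X-584,Y+8)<120)&(Z<230)
t=P[nr&(np.hypot(X-583,Y+7)<23)&(V<70)&(Z>188)&(Z<205)];c,r=cv2.minEnclosingCircle(t[:,:2].astype(np.float32));print(c,r,np.median(t[:,2]))
h=P[nr&(Z>164)&(X<525)&(X>470)&(abs(Y+4)<45)];print(len(h),h.mean(0),h.min(0))
vx=cv2.fitLine(h[:,:2].astype(np.float32),cv2.DIST_HUBER,0,.01,.01).ravel();print("line",vx,np.degrees(np.arctan2(vx[1],vx[0])),np.degrees(np.arctan2(vx[3]-c[1],vx[2]-c[0])))
y=P[nr&(H>18)&(H<32)&(S>130)&(Z<32)&(Z>14)];print("yel",len(y),y.mean(0),y.min(0),y.max(0))
E
python3 hk.py
```

```text
11.4 [ 528.41092793 -101.4592345   377.64881232] [-3.14108155e+00 -7.19799467e-04  1.57018169e+00]
(583.4189453125, -8.806857109069824) 19.372522354125977 195.0524219640642
559 [501.653078    -3.03308634 175.54567961] [477.99469638  -8.39138857 170.24395308]
line [ 9.9787205e-01 -6.5202437e-02  5.0154700e+02 -3.0715606e+00] -3.7384765 175.99286
yel 107 [525.82770229  -6.26896689  18.88703248] [500.82527947 -10.61567866  14.10308469] [550.4486052   -2.11538368  24.57700136]
```

>>> {"api": "step_arm", "payload": {
  "plan": [
    {"dx": -0.148, "dy": -0.034, "dz": 0, "ax": 0, "ay": 0, "az": 0, "gripper": 1},
    {"dx": -0.148, "dy": -0.034, "dz": 0, "ax": 0, "ay": 0, "az": 0, "gripper": 1},
    {"dx": -0.148, "dy": -0.034, "dz": 0, "ax": 0, "ay": 0, "az": 0, "gripper": 1},
    {"dx": -0.147, "dy": -0.033, "dz": 0.1, "ax": 0, "ay": 0, "az": 0, "gripper": 1},
    {"dx": 0, "dy": 0, "dz": 0.14, "ax": 0, "ay": 0, "az": -0.103, "gripper": 1},
    {"dx": 0, "dy": 0, "dz": 0.14, "ax": 0, "ay": 0, "az": 0, "gripper": 1},
    {"dx": 0, "dy": 0, "dz": 0.12, "ax": 0, "ay": 0, "az": 0, "gripper": 1},
    {"dx": 0, "dy": 0, "dz": 0, "ax": 0, "ay": 0, "az": 0, "gripper": 1},
    {"dx": 0, "dy": 0, "dz": 0, "ax": 0, "ay": 0, "az": 0, "gripper": 1}
  ]
}}

```text
clock: 12.58
eef_pos: [489.0, -278.3, 228.8]
tool_rot: [3.141, 0.0, 1.733]
force: [0.7, 0.3, 0.5]
width: 85.0
gripper_force: 0.0
```

```bash
python3 - <<'E'
from h import *
s,im=wrist("w6");print(s["eef_pos"],s["tool_rot"])
E
python3 t.py w6
```

```text
[ 489.02375118 -278.33528064  228.79703907] [3.14069511e+00 2.85155570e-05 1.73335886e+00]
1131 [ 489.4 -275.8  142.6] [ 479.6 -308.4  130.1] [ 543.8 -248.5  288.3]
((513.1405029296875, -274.5254211425781), (58.43923568725586, 59.83584213256836), 9.19750690460205)
31.68858292795499 ((486.672119140625, -271.1580810546875), (80.11187744140625, 129.3234405517578), 9.269410133361816)
```

View pics/w6.png

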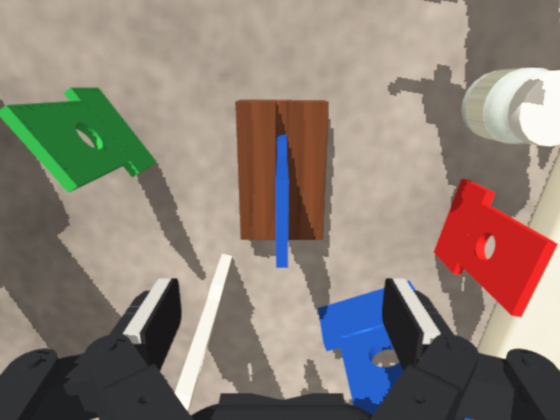

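Close up, the board lies vertical between the fingers at (282,135)–(282,265). The white look-alike's top edge runs (228,258)–(185,400), so I'll check its clearance.

Run:
```python
from h import *
im=dict(np.load("w2.npz"));P=(cloud(im)@im["T"].T)[...,:3]
hsv=cv2.cvtColor(im["color"],cv2.COLOR_RGB2HSV).astype(int)
for nm,m in(("white",(hsv[...,1]<40)&(hsv[...,2]>170)&(np.hypot(P[...,0]-440,P[...,1]+370)<90)),("bigblue",(abs(hsv[...,0]-115)<10)&(hsv[...,1]>150)&(P[...,0]>530))):
    q=P[m&(P[...,2]>30)&(P[...,2]<260)];c,s_=np.cos(np.radians(9.3)),np.sin(np.radians(9.3))
    d=q[:,:2]-[488,-279];u=d@[c,s_];v=d@[-s_,c];print(nm,len(q),q.min(0),q.max(0),"v max",v.max(),"u",u.min(),u.max(),"u@vmax",u[v.argmax()])
```

```text
white 1279 [ 429.52729984 -459.89873257   30.21945971] [ 448.83635503 -375.40697479  173.26725626] v max -87.28315117146602 u -86.61185068508259 -54.50225276299342 u@vmax -64.25132499711324
bigblue 4088 [ 554.41795699 -432.77574307   30.00570402] [ 650.26526593 -374.54092753  168.70840075] v max -119.79183295541507 u 41.821190056577464 143.34121756299075 u@vmax 140.3204914687457
```

>>> {"api": "step_arm", "payload": {
  "plan": [
    {"dx": 0, "dy": -0.003, "dz": 0.1, "ax": 0, "ay": 0, "az": 0, "gripper": 1},
    {"dx": 0, "dy": 0, "dz": 0.1, "ax": 0, "ay": 0, "az": 0, "gripper": 1},
    {"dx": 0, "dy": 0, "dz": 0.07, "ax": 0, "ay": 0, "az": 0, "gripper": 1},
    {"dx": 0, "dy": 0, "dz": 0.039, "ax": 0, "ay": 0, "az": 0, "gripper": 1},
    {"dx": 0, "dy": 0, "dz": 0, "ax": 0, "ay": 0, "az": 0, "gripper": 0.4},
    {"dx": 0, "dy": 0, "dz": 0, "ax": 0, "ay": 0, "az": 0, "gripper": 0},
    {"dx": 0, "dy": 0, "dz": 0, "ax": 0, "ay": 0, "az": 0, "gripper": 0},
    {"dx": 0, "dy": 0, "dz": 0, "ax": 0, "ay": 0, "az": 0, "gripper": 0},
    {"dx": 0, "dy": 0, "dz": 0, "ax": 0, "ay": 0, "az": 0, "gripper": 0},
    {"dx": 0, "dy": 0, "dz": 0, "ax": 0, "ay": 0, "az": 0, "gripper": 0},
    {"dx": 0, "dy": 0, "dz": 0, "ax": 0, "ay": 0, "az": 0, "gripper": 0}
  ]
}}

```text
clock: 14.0
eef_pos: [488.1, -279.2, 136.0]
tool_rot: [3.14, 0.001, 1.732]
force: [-0.9, -0.7, 4.9]
width: 6.9
gripper_force: 60.3
```

>>> {"api": "step_arm", "payload": {
  "plan": [
    {"dx": 0, "dy": 0, "dz": -0.03, "ax": 0, "ay": 0, "az": 0, "gripper": 0},
    {"dx": 0, "dy": 0, "dz": -0.1, "ax": 0, "ay": 0, "az": 0, "gripper": 0},
    {"dx": 0, "dy": 0, "dz": -0.1, "ax": 0, "ay": 0, "az": 0.049, "gripper": 0},
    {"dx": 0, "dy": 0, "dz": -0.1, "ax": 0, "ay": 0, "az": 0.049, "gripper": 0},
    {"dx": 0, "dy": 0, "dz": -0.1, "ax": 0, "ay": 0, "az": 0.049, "gripper": 0},
    {"dx": 0.08, "dy": -0.02, "dz": 0, "ax": 0, "ay": 0, "az": 0, "gripper": 0},
    {"dx": 0.14, "dy": -0.03, "dz": 0, "ax": 0, "ay": 0, "az": 0, "gripper": 0},
    {"dx": 0.14, "dy": -0.03, "dz": 0, "ax": 0, "ay": 0, "az": 0, "gripper": 0},
    {"dx": 0.14, "dy": -0.03, "dz": 0, "ax": 0, "ay": 0, "az": 0, "gripper": 0},
    {"dx": 0.14, "dy": -0.03, "dz": 0, "ax": 0, "ay": 0, "az": 0, "gripper": 0},
    {"dx": 0.14, "dy": -0.02, "dz": 0, "ax": 0, "ay": 0, "az": 0, "gripper": 0},
    {"dx": 0.1, "dy": 0, "dz": 0, "ax": 0, "ay": 0, "az": 0, "gripper": 0},
    {"dx": 0.04, "dy": 0, "dz": 0, "ax": 0, "ay": 0, "az": 0, "gripper": 0},
    {"dx": 0, "dy": 0, "dz": 0, "ax": 0, "ay": 0, "az": 0, "gripper": 0},
    {"dx": 0, "dy": 0, "dz": 0, "ax": 0, "ay": 0, "az": 0, "gripper": 0}
  ]
}}

```text
clock: 15.88
eef_pos: [458.5, -1.9, 264.2]
tool_rot: [-3.141, 0.001, 1.499]
force: [0.2, 0.6, -0.1]
width: 6.7
gripper_force: 59.4
```

```bash
cat > g.py <<'E'
from h import *
for n in("scene","top"):
    im=ctrl.get_image(n);P=(cloud(im)@im["T"].T)[...,:3];X,Y,Z=P[...,0],P[...,1],P[...,2]
    hsv=cv2.cvtColor(im["color"],cv2.COLOR_RGB2HSV).astype(int)
    b=(abs(hsv[...,0]-115)<10)&(hsv[...,1]>150)&(abs(Y)<90)&(X>380)&(X<570)&(Z>60)
    q=P[b]
    if len(q)<20:print(n,len(q));continue
    print(n,len(q),q.mean(0).round(1),np.percentile(q,2,0).round(1),np.percentile(q,98,0).round(1))
    c=q.mean(0);w=np.linalg.svd(q-c,full_matrices=0)[2][2];w*=np.sign(w[0]);print(" normal",w.round(3),"yaw",np.degrees(np.arctan2(w[1],w[0])))
    cv2.imwrite("pics/g_%s.png"%n,cv2.resize(im["color"][100:280,180:380],None,fx=3,fy=3)[:,:,::-1])
s=ctrl.read_state();print(s["eef_pos"],s["tool_rot"],s["force"],s["width"],s["clock"])
E
python3 g.py
```

```text
scene 775 [463.3   2.6 197.6] [458.9 -37.3 146. ] [467.2  37.9 266.2]
 normal [ 0.998 -0.064 -0.007] yaw -3.687699534858234
top 0
[458.55627921  -1.7644509  264.27473872] [-3.14110640e+00  5.93600861e-04  1.49899846e+00] [ 0.05142386  0.54395837 -1.09577593] 6.801424714679761 15.975
```

View pics/g_scene.png

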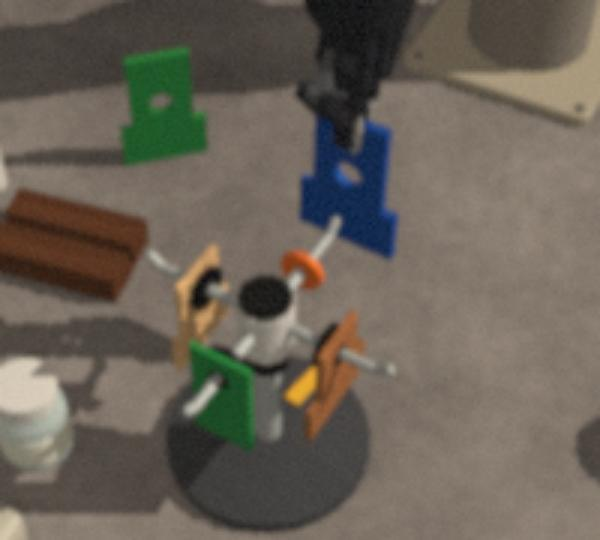

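The scene close-up shows the board facing the hook, hole at (348,172), hook tip at (335,222) and collar at (303,268). It is aligned and about 35 mm too high, so I'll lower it and insert.

>>> {"api": "step_arm", "payload": {
  "plan": [
    {"dx": 0.003, "dy": 0, "dz": 0.06, "ax": 0, "ay": 0, "az": 0, "gripper": 0},
    {"dx": 0, "dy": 0, "dz": 0.057, "ax": 0, "ay": 0, "az": 0, "gripper": 0},
    {"dx": 0, "dy": 0, "dz": 0, "ax": 0, "ay": 0, "az": 0, "gripper": 0},
    {"dx": 0, "dy": 0.02, "dz": 0, "ax": 0, "ay": 0, "az": 0, "gripper": 0},
    {"dx": 0, "dy": 0.02, "dz": 0, "ax": 0, "ay": 0, "az": 0, "gripper": 0},
    {"dx": 0, "dy": 0.02, "dz": 0, "ax": 0, "ay": 0, "az": 0, "gripper": 0},
    {"dx": 0, "dy": 0.02, "dz": 0, "ax": 0, "ay": 0, "az": 0, "gripper": 0},
    {"dx": 0, "dy": 0.02, "dz": 0, "ax": 0, "ay": 0, "az": 0, "gripper": 0},
    {"dx": 0, "dy": 0, "dz": 0, "ax": 0, "ay": 0, "az": 0, "gripper": 0}
  ]
}}

```text
clock: 17.1
eef_pos: [489.2, -1.5, 229.3]
tool_rot: [3.141, -0.0, 1.501]
force: [0.5, -0.4, -0.5]
width: 6.9
gripper_force: 59.4
```

>>> {"api": "step_arm", "payload": {
  "plan": [
    {"dx": 0, "dy": 0.02, "dz": 0, "ax": 0, "ay": 0, "az": 0, "gripper": 0},
    {"dx": 0, "dy": 0.02, "dz": 0, "ax": 0, "ay": 0, "az": 0, "gripper": 0},
    {"dx": 0, "dy": 0.02, "dz": 0, "ax": 0, "ay": 0, "az": 0, "gripper": 0},
    {"dx": 0, "dy": 0.02, "dz": 0, "ax": 0, "ay": 0, "az": 0, "gripper": 0},
    {"dx": 0, "dy": 0.015, "dz": 0, "ax": 0, "ay": 0, "az": 0, "gripper": 0},
    {"dx": 0, "dy": 0, "dz": 0, "ax": 0, "ay": 0, "az": 0, "gripper": 0}
  ]
}}

```text
clock: 17.85
eef_pos: [517.4, -3.5, 229.3]
tool_rot: [3.141, -0.0, 1.501]
force: [0.9, -0.2, -0.2]
width: 6.7
gripper_force: 59.4
```

```bash
python3 g.py
```

```text
scene 439 [522.5   7.1 172.7] [517.7 -38.6 112.3] [525.8  33.  231.9]
 normal [ 0.998 -0.062 -0.006] yaw -3.527754049621641
top 0
[516.88603497  -3.45883812 229.23122418] [-3.14115989e+00  2.82778924e-05  1.50144005e+00] [-0.62123624 -0.25580942 -0.88287299] 6.925101624677203 17.95
```

View pics/g_scene.png

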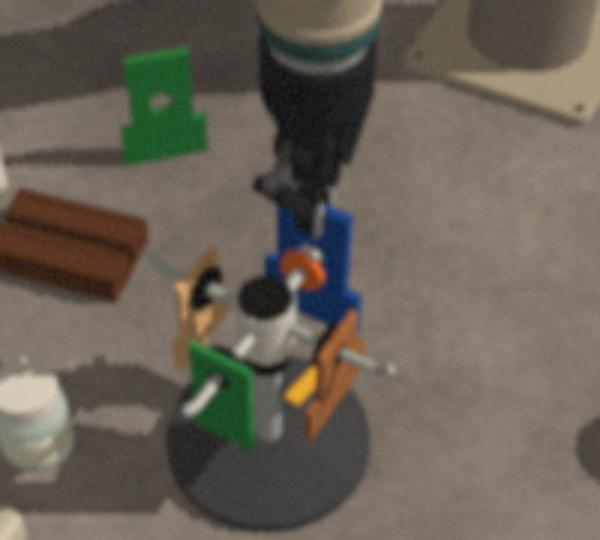

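The board is over the hook, just in front of the collar at (303,268), with no contact force. Now I'll lower it gently.

>>> {"api": "step_arm", "payload": {
  "plan": [
    {"dx": 0, "dy": 0, "dz": 0.01, "ax": 0, "ay": 0, "az": 0, "gripper": 0},
    {"dx": 0, "dy": 0, "dz": 0.01, "ax": 0, "ay": 0, "az": 0, "gripper": 0},
    {"dx": 0, "dy": 0, "dz": 0.01, "ax": 0, "ay": 0, "az": 0, "gripper": 0},
    {"dx": 0, "dy": 0, "dz": 0, "ax": 0, "ay": 0, "az": 0, "gripper": 0}
  ]
}}

```text
clock: 18.45
eef_pos: [516.9, -3.5, 220.0]
tool_rot: [-3.141, 0.0, 1.501]
force: [-0.1, -0.8, -1.1]
width: 6.7
gripper_force: 59.4
```

>>> {"api": "step_arm", "payload": {
  "plan": [
    {"dx": 0, "dy": 0, "dz": 0.003, "ax": 0, "ay": 0, "az": 0, "gripper": 0},
    {"dx": 0, "dy": 0, "dz": 0.003, "ax": 0, "ay": 0, "az": 0, "gripper": 0},
    {"dx": 0, "dy": 0, "dz": 0, "ax": 0, "ay": 0, "az": 0, "gripper": 0}
  ]
}}

```text
clock: 18.82
eef_pos: [517.1, -3.5, 218.5]
tool_rot: [-3.142, 0.0, 1.501]
force: [-0.2, -0.4, -0.1]
width: 6.9
gripper_force: 59.4
```

>>> {"api": "step_arm", "payload": {
  "plan": [
    {"dx": 0, "dy": 0.008, "dz": 0, "ax": 0, "ay": 0, "az": 0, "gripper": 0},
    {"dx": 0, "dy": 0.007, "dz": 0, "ax": 0, "ay": 0, "az": 0, "gripper": 0},
    {"dx": 0, "dy": 0.003, "dz": 0, "ax": 0, "ay": 0, "az": 0, "gripper": 0},
    {"dx": 0, "dy": 0, "dz": 0, "ax": 0, "ay": 0, "az": 0, "gripper": 0}
  ]
}}

```text
clock: 19.32
eef_pos: [522.6, -3.8, 218.5]
tool_rot: [3.142, -0.0, 1.501]
force: [-0.4, 0.0, -1.6]
width: 7.2
gripper_force: 59.4
```

>>> {"api": "step_arm", "payload": {
  "plan": [
    {"dx": 0, "dy": 0, "dz": 0.003, "ax": 0, "ay": 0, "az": 0, "gripper": 0},
    {"dx": 0, "dy": 0.003, "dz": 0, "ax": 0, "ay": 0, "az": 0, "gripper": 0},
    {"dx": 0, "dy": 0, "dz": 0, "ax": 0, "ay": 0, "az": 0, "gripper": 0}
  ]
}}

```text
clock: 19.7
eef_pos: [523.5, -3.9, 217.6]
tool_rot: [3.142, -0.0, 1.501]
force: [-0.1, 0.4, -1.2]
width: 7.2
gripper_force: 59.4
```

>>> {"api": "step_arm", "payload": {
  "plan": [
    {"dx": 0, "dy": 0.003, "dz": 0, "ax": 0, "ay": 0, "az": 0, "gripper": 0},
    {"dx": 0, "dy": 0.003, "dz": 0, "ax": 0, "ay": 0, "az": 0, "gripper": 0},
    {"dx": 0, "dy": 0, "dz": 0, "ax": 0, "ay": 0, "az": 0, "gripper": 0}
  ]
}}

```text
clock: 20.08
eef_pos: [525.3, -4.0, 217.6]
tool_rot: [3.141, -0.0, 1.501]
force: [-0.1, 0.6, -1.5]
width: 6.9
gripper_force: 59.4
```

>>> {"api": "step_arm", "payload": {
  "plan": [
    {"dx": 0, "dy": 0, "dz": 0.003, "ax": 0, "ay": 0, "az": 0, "gripper": 0},
    {"dx": 0, "dy": 0, "dz": 0, "ax": 0, "ay": 0, "az": 0, "gripper": 0}
  ]
}}

```text
clock: 20.32
eef_pos: [525.3, -4.0, 217.1]
tool_rot: [3.141, 0.0, 1.501]
force: [-0.8, -0.7, 3.2]
width: 6.6
gripper_force: 60.0
```

>>> {"api": "step_arm", "payload": {
  "plan": [
    {"dx": 0, "dy": 0.003, "dz": 0, "ax": 0, "ay": 0, "az": 0, "gripper": 0},
    {"dx": 0, "dy": 0, "dz": 0, "ax": 0, "ay": 0, "az": 0, "gripper": 0}
  ]
}}

```text
clock: 20.58
eef_pos: [525.5, -4.0, 216.9]
tool_rot: [-3.141, 0.0, 1.501]
force: [-3.2, 0.1, 6.2]
width: 6.9
gripper_force: 60.3
```

>>> {"api": "step_arm", "payload": {
  "plan": [
    {"dx": 0, "dy": 0.003, "dz": 0, "ax": 0, "ay": 0, "az": 0, "gripper": 0},
    {"dx": 0, "dy": 0, "dz": 0, "ax": 0, "ay": 0, "az": 0, "gripper": 0}
  ]
}}

```text
clock: 20.82
eef_pos: [525.7, -4.1, 216.8]
tool_rot: [-3.139, 0.0, 1.501]
force: [-3.4, 0.5, 6.5]
width: 7.1
gripper_force: 60.5
```

>>> {"api": "step_arm", "payload": {
  "plan": [
    {"dx": 0, "dy": 0.003, "dz": -0.001, "ax": 0, "ay": 0, "az": 0, "gripper": 0},
    {"dx": 0, "dy": 0.003, "dz": -0.001, "ax": 0, "ay": 0, "az": 0, "gripper": 0},
    {"dx": 0, "dy": 0, "dz": 0, "ax": 0, "ay": 0, "az": 0, "gripper": 0}
  ]
}}

```text
clock: 21.2
eef_pos: [526.3, -4.1, 217.0]
tool_rot: [-3.136, 0.001, 1.502]
force: [-6.0, 0.6, 5.8]
width: 6.9
gripper_force: 60.4
```

>>> {"api": "step_arm", "payload": {
  "plan": [
    {"dx": 0, "dy": 0, "dz": 0, "ax": 0, "ay": 0, "az": 0, "gripper": 0.12},
    {"dx": 0, "dy": 0, "dz": 0, "ax": 0, "ay": 0, "az": 0, "gripper": 0.2},
    {"dx": 0, "dy": 0, "dz": 0, "ax": 0, "ay": 0, "az": 0, "gripper": 0.3},
    {"dx": 0, "dy": 0, "dz": 0, "ax": 0, "ay": 0, "az": 0, "gripper": 0.3},
    {"dx": 0, "dy": 0, "dz": 0, "ax": 0, "ay": 0, "az": 0, "gripper": 0.3}
  ]
}}

```text
clock: 21.82
eef_pos: [528.9, -4.3, 217.3]
tool_rot: [3.141, -0.0, 1.501]
force: [-0.5, -0.2, 0.4]
width: 25.7
gripper_force: 0.0
```

```bash
python3 g.py
```

```text
scene 330 [530.5  11.7 167.9] [522.9 -28.5 108.6] [533.5  26.9 220.5]
 normal [ 0.996 -0.089  0.015] yaw -5.115533386669569
top 0
[528.84826113  -4.30106153 217.33080054] [ 3.14141925e+00 -4.11171511e-05  1.50139234e+00] [-0.00615598  0.25861755  0.20644217] 25.492687808765286 21.925
```

>>> {"api": "step_arm", "payload": {
  "plan": [
    {"dx": 0, "dy": -0.008, "dz": -0.02, "ax": 0, "ay": 0, "az": 0, "gripper": 0.3},
    {"dx": 0, "dy": 0, "dz": -0.05, "ax": 0, "ay": 0, "az": 0, "gripper": 0.3},
    {"dx": 0, "dy": 0, "dz": -0.1, "ax": 0, "ay": 0, "az": 0, "gripper": 0.3},
    {"dx": 0, "dy": 0, "dz": -0.15, "ax": 0, "ay": 0, "az": 0, "gripper": 0.3},
    {"dx": -0.1, "dy": 0, "dz": -0.1, "ax": 0, "ay": 0, "az": 0, "gripper": 0.3},
    {"dx": -0.15, "dy": 0, "dz": 0, "ax": 0, "ay": 0, "az": 0, "gripper": 0.3},
    {"dx": -0.15, "dy": 0, "dz": 0, "ax": 0, "ay": 0, "az": 0, "gripper": 0.3},
    {"dx": 0, "dy": 0, "dz": 0, "ax": 0, "ay": 0, "az": 0, "gripper": 0.3},
    {"dx": 0, "dy": 0, "dz": 0, "ax": 0, "ay": 0, "az": 0, "gripper": 0.3},
    {"dx": 0, "dy": 0, "dz": 0, "ax": 0, "ay": 0, "az": 0, "gripper": 0.3}
  ]
}}

```text
clock: 23.18
eef_pos: [518.3, -122.2, 343.8]
tool_rot: [3.141, -0.001, 1.504]
force: [-0.1, 0.3, 0.1]
width: 25.4
gripper_force: 0.0
```

```bash
python3 g.py
python3 - <<'E'
from h import *
s,im=wrist("w9");P=(cloud(im)@im["T"].T)[...,:3];X,Y,Z=P[...,0],P[...,1],P[...,2]
hsv=cv2.cvtColor(im["color"],cv2.COLOR_RGB2HSV).astype(int)
b=(abs(hsv[...,0]-115)<10)&(hsv[...,1]>150)&(abs(Y)<90)&(X>480)&(X<570)&(Z>210)&(Z<235)
q=P[b];print(len(q),q.mean(0),cv2.minAreaRect(q[:,:2].astype(np.float32)),q[:,2].max())
E
```

```text
scene 461 [530.1   3.  179.9] [524.1 -30.3 109.9] [533.4  26.7 220.3]
 normal [ 0.998 -0.065 -0.004] yaw -3.723126062059105
top 257 [520.6  -4.4 178.7] [517.2 -39.3 107.3] [526.9  32.1 221.7]
 normal [ 0.997 -0.071 -0.022] yaw -4.063773898429394
[ 518.24439171 -122.54873279  343.56628333] [ 3.14132760e+00 -3.71790015e-04  1.50362222e+00] [0.15335101 0.15867016 0.7997657 ] 26.017080374217855 23.275
889 [523.70270816 -11.39057741 219.03798641] ((523.7091064453125, -11.825620651245117), (44.79470443725586, 7.148107051849365), 86.2458724975586) 221.4388327013216
```

View pics/w9.png

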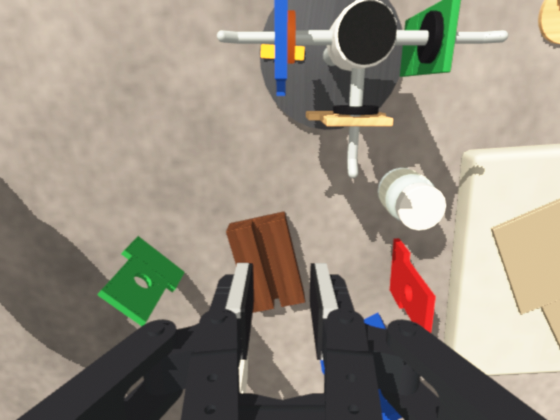

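The board at (281,40) hangs upright against the orange collar at (291,35), its hook over the yellow mark at (283,52). The robot is clear of everything, so I'm handing in.

```bash
python3 -c "
from cell import ctrl
print(ctrl.finish_job())"
```

```text
the job is handed in; nothing more can be done
None
```

I turned the free hook over the yellow mark, to within about 5° by the camera, hung the blue template on it against the orange collar, backed the arm clear and handed the job in at about 23 s; no verdict came back.

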